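Probe the sprung test point on a TV board in a pulled-out tray

ROBOT

A 7-joint arm with a two-finger parallel gripper is mounted at the origin on the work surface. World frame = base frame: x ahead of the robot, y to its left, z up, the work surface at z = 0. Lengths are in m, angles in rad, forces in N, time in s.
With the tool pointing down it reaches from about 0.4 to 0.875 m from the base axis. Payload 4.4 kg.
Tool frame: the origin (TCP) lies midway between the tips of the shut fingers; the grasp point (between the pads) lies 19 mm behind it (robot.grasp_offset is the distance from the TCP to the grasp point, in m); z points along the fingers, y is the line along which they close (so a half turn about z gives the same grasp; the last joint's range is limited). The gripper opens to 85 mm and grips with 20 to 120 N. Pads are 22 mm wide; open, the fingers measure 114 mm over their backs; the gripper's body (76 mm by 85 mm) begins 54 mm behind the grasp point. The pads swing forward as they close: fully open they stand 13 mm farther back than shut.
Start: joints at [1.125, 0.628, 0.038, 1.517, -0.027, 0.996, -0.02], TCP at [0.241, -0.604, 0.231] pointing down, gripper open.
Joint ranges: [-3.06, 3.06], [-0.37, 2.12], [-1.25, 1.32], [0.18, 2.47], [-1.1, 4.24], [0.23, 1.98], [-2.94, 2.94]. Speed limits (rad/s): [2.57, 2.57, 3.14, 3.14, 3.14, 3.14, 3.14].

INTERFACE

Orientations are given as a 3x3 rotation matrix whose columns are the frame's x, y, z axes.
In Python, from bench import status, eyes, job_done, robot gives the robot as it stands.
- The arm moves only by the tool send_rows, never from a script. Its arguments are lists of equal length, an entry for each row: "xyz": the shift along the tool's x, y, z in cm, a list of three; "delta_rot": the turn, a rotation vector about the tool's x, y, z in degrees, a list of three. A call has 1 to 20 rows; each row is the pose to reach, as a shift and turn from the pose commanded when the call began, along the tool's axes at that moment; what a row does not reach only later rows make up. A row lasts 1/8 s, in which the tool goes at most 62.5 mm and 10.7 degrees, less where a joint would pass 70% of its speed; a pose out of reach is approached as far as the arm can. A call with a gripper value outside its range is refused whole. "hand" is the finger opening in cm, from 0 to 8.54, set as the call begins (left out, the last holds). The fingers move at their own pace and stop on an object; "grip_force" is the grip in N (left out, the last holds). Time passes only in rows, so rows that repeat a pose let the fingers close. It gives the time, the measured TCP pose, the force, the opening and the grip force at its end, in the units of the state.
- status.sense(): the state, without advancing time (a new reading comes with each control period).
- eyes.grab_frame(name): name is "scene" or "top" or "wrist"; returns a dict with "img" (480x640x3 uint8, red, green, blue), "camera_matrix" (3x3 intrinsics, pixels), "R" (3x3) and "t" (3): a world point X has camera coordinates R X + t; the wrist camera has in their place "hand_eye" (4x4, takes a point from camera to tool coordinates, whose origin is the TCP and whose axes are the flange's). Camera axes: x right, y down, z forward; pixel columns grow to the right and rows downward; lengths in m; the calibration is good to about 2 mm. A picture is of the moment at which its call begins: read the wrist's pose just before it. There is no depth.
- job_done(): hands the job in; it is judged then, once.
Trained networks look in a picture, given as the dict that the camera call returned (one of the last four; its "shot" number tells which), for a name from the list of things; names that differ only in an ending like _2 or _b are one class to them, and where a whole thing is asked for, a point or a joint stands for the part that bears it (a point fixed in the world has none). Each returns a list of dicts, best first, with "score" (0 to 1); they miss things now and then, are a little off and sometimes report something else, mostly with a low value. They report only what shows in the picture. A call takes as long as a camera call. They do not tell look-alikes from the thing itself.
- eyes.spot_in(picture, query): "centre" ([column, row] in pixels, amid what is visible of it).
The state is a dict: "t": time; "joint_positions": joint angles; "joint_velocities": joint speeds; "joint_torque": joint torques, N m; "tcp_pos": TCP position; "eef_rot": TCP orientation; "contact_force": force on the tool from outside, world axes, zero at the start; "moment": the same for the moment, N m; "opening": opening from 0.0 (shut) to 1.0 (fully open); "grip_force": force on a finger pad.
Only numpy, scipy, OpenCV 4.12 (cv2) and the standard library are available. Lean on these libraries where they do the work, as an engineer would, in place of code of your own. Each camera call takes 0.05 s, during which the arm holds its last target. There are 200 camera calls.

TASK

Pull the tray of the grey test cabinet out to its stop, then take the red test probe from its wooden holder and touch its steel tip to the middle of the copper test stud (in the red ring) on the green board in the tray. Keep the probe upright and press gently and steadily, so that the sprung stud sinks about halfway and never jams down hard, and finish while still holding the probe there with the tray fully out. Leave the glass tube, the two tin brackets, the blue remote and the solder spool where they are.

Things in the scene. Friction and masses are not known exactly. Their poses are not given: they have to be found in the camera images.
- chassis: grey fixed test cabinet, 210 deep (x) by 210 wide (y) by 72 high (z); origin at the underside, middle of its front face; own +x points into the cabinet, so the tray slides out along its own -x (roughly towards the robot). Its place and yaw vary
- drawer (a joint): how far the tray is pulled out of the cabinet, m: 0 is shut, 0.14 is the stop; it starts 0 to 30 mm open. It slides with about 2 N of friction and stays where it is left
- drawer_handle (a point): middle of the tray's black bar handle: a round bar 10 in diameter and 90 long, lying along the cabinet's y (between two legs 10 in diameter at its ends), 52 above the counter; 45 from its centreline to the tray's 6-thick aluminium front plate (40 free gap). The front plate is 70 high at most. Moves with the tray; axes as the cabinet
- test_point (a point): centre of the underside of the red round collar fixed on the board in the tray, 34 in diameter, 5 high. Lies 116 behind the handle bar along the cabinet's +x, mid-width; under the cabinet's top until the tray is out, then 75 in front of the cabinet's face, open above. Other board parts are under 36 high, over 45 from its centre sideways, over 65 behind
- stud (a joint): how far the copper stud is pressed down, m: 0 free, 0.009 bottomed. Spring: about 1 N to start it, then 0.5 N per mm (about 3.3 N halfway, 5.5 N bottomed)
- stud_top (a point): centre of the flat top of the copper stud, 18 in diameter, which stands 12 above its red collar and 35 above the counter when free; goes down with the stud
- probe: test probe, about 60 g: square red handle 22 by 22 by 85, flat sides along its x and y, over a round steel shaft 10 in diameter, 50 long, tapering to a 6 wide tip. Origin at the tip's end, z up along the handle (handle from z = 50 to 135). Starts upright in the holder, handle shoulder on the holder's top, tip 15 above the counter, any small yaw; lift it straight up 55 or more to free it
- probe_tip (a point): end of the probe's steel tip, same as the probe's origin; axes as the probe
- holder: fixed dark wooden block 80 by 80 by 65 high with a 15 wide upright hole in its middle, 57 deep, in which the probe stands; origin at the underside centre. Stands to the left or the right of the tray, swapping places with the soldering iron stand
- iron_stand: fixed black soldering iron stand, base 90 by 80, with a blue-handled iron leaning to its +x; about 170 high and 110 long; origin at the underside centre
- tube: loose glass vacuum tube standing upright, 32 in diameter, 76 high; origin at the underside centre
- bracket_a: loose tin L bracket, base 70 by 40, upright leg 45 high at its +x end; origin at the underside centre
- bracket_b: second such tin L bracket, same size and origin
- remote: loose blue remote control lying flat, 160 by 45 by 18, long along its x; origin at the underside centre
- spool: loose solder spool, green flanges, 52 in diameter, 46 high; origin at the underside centre
Not all that is in view belongs to the job. Several things look just like the holder: the one meant starts farthest to the robot's right.

How it is judged:
By the outcome, as a careful person would: the job done as asked, in the order asked, and still so for the second after the job is handed in, while the arm keeps its last pose, push and grip.
It also fails if it takes over 54 s, if anything falls off the work surface, if the arm or the gripper's body presses on something with over 40 N, if the wrist force passes 120 N, or if a joint passes its speed limit or range.

## Working session

There is one attempt and no reset: what is moved stays moved. The work goes in short steps, Python scripts to look and compute and a tool call to move; the robot and the scene stay as the last step left them, time stands still between calls to the robot, and variables do not carry over. Pictures are saved under pics/ and viewed, at most 10 in all, crops included, and the job is handed in when it is done.

Besides the shell and the picture viewer there is one more tool, called after "Request:" as name(argument=value, ...) on one line, values as JSON. send_rows: Moves the arm, as the interface text tells. Its arguments: {"type":"object","properties":{"xyz":{"type":"array","items":{"type":"array","items":{"type":"number"}}},"delta_rot":{"type":"array","items":{"type":"array","items":{"type":"number"}}},"hand":{"type":"number"},"grip_force":{"type":"number"}},"required":["xyz","delta_rot"]}

```bash
mkdir -p pics; ls; python3 - <<'E'
from bench import status, eyes, robot
import cv2, numpy as np
print({k:np.round(v,3).tolist() for k,v in status.sense().items()})
for n in ("scene","top"):
    p=eyes.grab_frame(n); cv2.imwrite(f"pics/{n}0.png",p["img"][:,:,::-1])
    print(n,p["camera_matrix"].tolist(),p["R"].tolist(),p["t"].tolist())
    for q in ("holder","probe","drawer_handle","chassis","probe_tip","stud_top","test_point","iron_stand"):
        print(q,[(np.round(d["centre"]).tolist(),round(d["score"],2)) for d in eyes.spot_in(p,q)[:5]])
E
```

```text
pics
{'t': 0.0, 'joint_positions': [1.125, 0.629, 0.038, 1.518, -0.027, 0.996, -0.02], 'joint_velocities': [-0.0, 0.001, 0.002, 0.0, 0.001, -0.001, -0.001], 'joint_torque': [-0.0, -56.341, 1.226, -19.344, 0.011, 0.01, 0.0], 'tcp_pos': [0.241, -0.603, 0.23], 'eef_rot': [[0.929, 0.371, -0.001], [0.371, -0.929, 0.002], [-0.0, -0.002, -1.0]], 'contact_force': [0.376, -0.059, 1.018], 'moment': [-0.022, -0.007, 0.002], 'grip_force': 0.0, 'opening': 1.006}
scene [[479.94709759970647, 0.0, 326.77606717657477], [0.0, 479.94709759970647, 245.04741032332794], [0.0, 0.0, 1.0]] [[-0.8795427591808177, 0.4756964287543186, 0.010837086461847573], [0.3679351134846835, 0.6943853243268239, -0.6184276624024388], [-0.30170894424528943, -0.5399462279060011, -0.7857670035910604]] [0.45078740751556057, -0.1738013001140927, 1.270396176999793]
holder [([483.0, 401.0], 0.85), ([535.0, 353.0], 0.85), ([410.0, 346.0], 0.61)]
probe [([418.0, 323.0], 0.89)]
drawer_handle [([274.0, 270.0], 0.7)]
chassis [([226.0, 295.0], 0.67)]
probe_tip [([420.0, 323.0], 0.77)]
stud_top [([364.0, 219.0], 0.71)]
test_point [([278.0, 275.0], 0.79)]
iron_stand [([289.0, 161.0], 0.82)]
top [[445.8260004660793, 0.0, 321.1082923795739], [0.0, 445.8260004660793, 238.00418281212447], [0.0, 0.0, 1.0]] [[-0.028675832583935728, -0.999462209707816, -0.015905596234893623], [-0.9837595449345162, 0.03103872401743235, -0.17678731674416975], [0.1771859316533111, 0.010577758616032055, -0.9841205498549501]] [0.05729749321093386, 0.5230043712067282, 0.9437083530312315]
holder [([163.0, 148.0], 0.94), ([143.0, 354.0], 0.91), ([142.0, 288.0], 0.71), ([210.0, 268.0], 0.7)]
probe [([198.0, 260.0], 0.56)]
drawer_handle [([333.0, 182.0], 0.7)]
chassis [([469.0, 262.0], 0.72), ([327.0, 137.0], 0.67)]
probe_tip [([196.0, 262.0], 0.69)]
stud_top []
test_point [([331.0, 180.0], 0.7)]
iron_stand [([471.0, 262.0], 0.83)]
```

View pics/scene0.png

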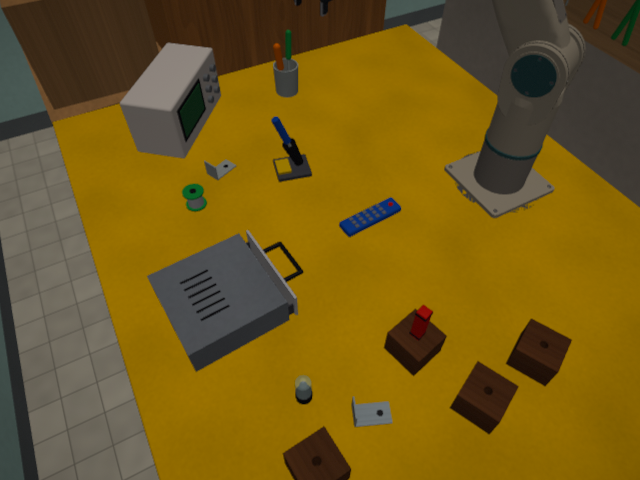

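View pics/top0.png

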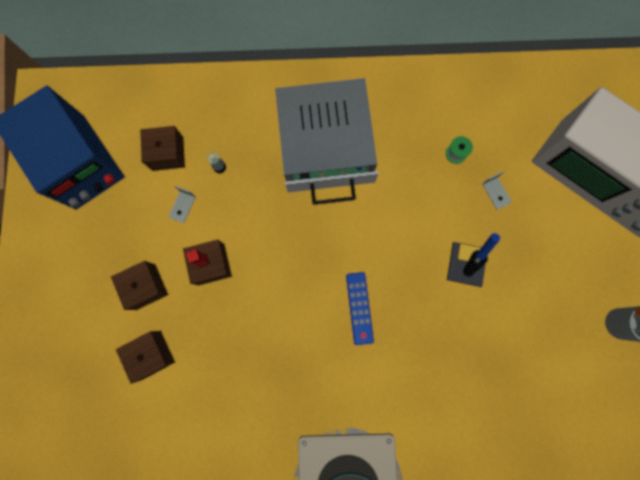

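Scene view: the cabinet is at about (225,295) with its handle at (285,262). The red probe stands in the holder at (415,340). Look-alike holders are at (483,400), (540,350) and (317,462).

Top view: image left is +y, the robot's left. Holder candidates are at (208,262), (140,286), (145,357) and (163,148). The one farthest to the robot's right (smallest y) is (208,262), and it carries the red probe.

```bash
cat > h.py <<'E'
import numpy as np, cv2
from bench import status, eyes, robot
def ray(p,uv):
    if "R" in p: R,t=np.array(p["R"]),np.array(p["t"]); d0=R.T; c=-R.T@t
    else:
        s=p["s"]; H=np.array(p["hand_eye"]); Rt=np.array(s["eef_rot"])
        d0=Rt@H[:3,:3]; c=np.array(s["tcp_pos"])+Rt@H[:3,3]
    return c, d0@np.linalg.inv(p["camera_matrix"])@np.array([*uv,1.])
def onz(p,uv,z):
    c,d=ray(p,uv); return c+d*(z-c[2])/d[2]
def wrist():
    s=status.sense(); p=eyes.grab_frame("wrist"); p["s"]=s; return p
def tri(*pu):
    A=0;b=0
    for p,uv in pu:
        c,d=ray(p,uv); d=d/np.linalg.norm(d); M=np.eye(3)-np.outer(d,d); A=A+M; b=b+M@c
    return np.linalg.solve(A,b)
E
python3 - <<'E'
from h import *
np.set_printoptions(precision=4,suppress=True)
T=eyes.grab_frame("top"); S=eyes.grab_frame("scene")
print("bar", [onz(T,u,.052) for u in [(314,202),(355,199)]], [onz(S,u,.052) for u in [(284,244),(300,271)]])
print("probe top T",onz(T,(193,257),.15),"S",onz(S,(424,312),.15))
print("holder top T",[onz(T,u,.065) for u in [(163,148),(143,354),(140,285)]])
print("roof T",[onz(T,u,.072) for u in [(276,89),(365,80),(375,165),(284,176)]])
a=T["img"][60:310,120:400,::-1]; b=S["img"][220:350,250:450,::-1]
cv2.imwrite("pics/c.png",cv2.resize(a,None,fx=2.4,fy=2.4,interpolation=2))
E
```

```text
bar [array([0.6062, 0.0551, 0.052 ]), array([ 0.6101, -0.0371,  0.052 ])] [array([ 0.6058, -0.0277,  0.052 ]), array([0.607 , 0.0542, 0.052 ])]
probe top T [0.4757 0.2953 0.15  ] S [0.4812 0.2989 0.15  ]
holder top T [array([0.7408, 0.3953, 0.065 ]), array([0.286 , 0.4218, 0.065 ]), array([0.4307, 0.4344, 0.065 ])]
roof T [array([0.8725, 0.1353, 0.072 ]), array([ 0.8873, -0.0707,  0.072 ]), array([ 0.6813, -0.0834,  0.072 ]), array([0.6627, 0.1197, 0.072 ])]
```

View pics/c.png

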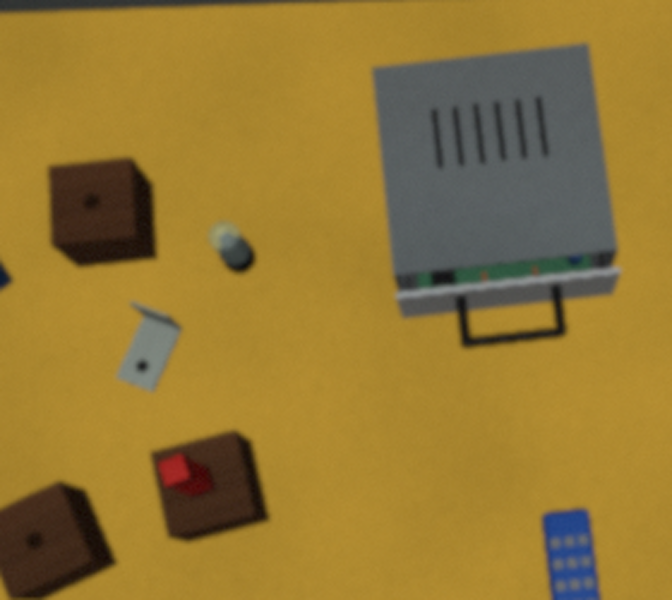

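The crop confirms the choice: the red probe is in the holder at (208,262), and the handle bar runs from (314,202) to (355,198) in the top view. That puts the handle middle at about (0.608, 0.012), with a cabinet yaw of about 4.5°. I'll move above the handle.

Request:
send_rows(xyz=[[1.5,-1.2,-1.5],[4.5,-3.4,-3],[8.5,-6.5,-4],[12.5,-9.6,-4],[16.5,-12.6,-4],[20.5,-15.7,-4],[24.5,-18.8,-4],[28.5,-21.8,-4],[32.5,-24.9,-4],[36.5,-28,-4],[40.5,-31,-3],[44.5,-34.1,-1],[48.5,-37.1,1],[52,-39.8,3],[54.5,-41.7,5],[56,-42.9,6],[56.9,-43.6,7],[56.9,-43.6,7],[56.9,-43.6,7]], delta_rot=[[0,0,-2],[0,0,-6],[0,0,-11],[0,0,-16],[0,0,-21],[0,0,-26],[0,0,-31],[0,0,-36],[0,0,-41],[0,0,-46],[0,0,-51],[0,0,-56],[0,0,-61],[0,0,-66],[0,0,-70],[0,0,-72],[0,0,-72.7],[0,0,-72.7],[0,0,-72.7]], hand=4)

```text
t: 3.38
tcp_pos: [0.6077, 0.0106, 0.1619]
eef_rot: [[-0.076, 0.997, 0.0], [0.997, 0.076, -0.001], [-0.001, 0.0, -1.0]]
contact_force: [-0.5, -0.7, 0.0]
opening: 0.471
grip_force: 0.0
```

```bash
python3 - <<'E'
from h import *
np.set_printoptions(precision=4,suppress=True)
p=wrist(); print(p["s"]["tcp_pos"],p["s"]["eef_rot"],p["s"]["contact_force"],p["s"]["joint_positions"]); cv2.imwrite("pics/w1.png",p["img"][:,:,::-1])
for q in ("drawer_handle",):
  for d in eyes.spot_in(p,q)[:3]: print(q,d["centre"],d["score"],onz(p,d["centre"],.052))
E
```

```text
[0.6077 0.0106 0.1619] [[-0.0758  0.9971  0.0003]
 [ 0.9971  0.0758 -0.0011]
 [-0.0011  0.0003 -1.    ]] [-0.4732 -0.6627  0.0022] [ 0.1377  0.665  -0.3265  1.7036  0.2762  0.8183 -0.2382]
drawer_handle [397.5, 199.8] 0.85 [0.6563 0.0415 0.052 ]
```

View pics/w1.png

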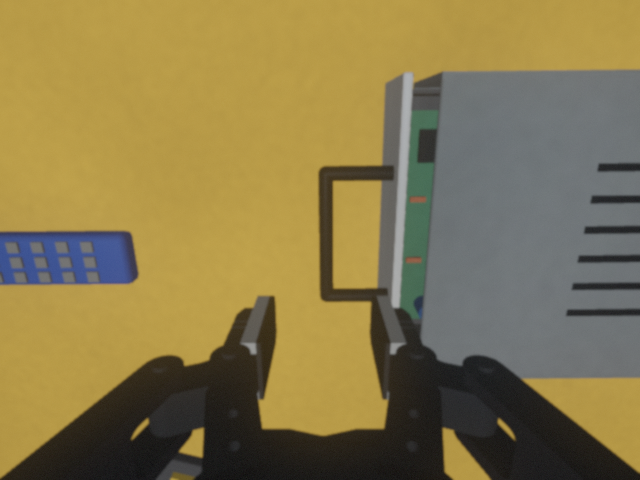

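The wrist view shows the bar vertical, from (325,172) to (327,296), almost centred between the fingers. The remote is on the left at (65,258).

```bash
python3 - <<'E'
from h import *
np.set_printoptions(precision=4,suppress=True)
p=wrist(); R=np.array(p["s"]["eef_rot"]);t=np.array(p["s"]["tcp_pos"])
for u in [(325,172),(327,296),(326,234),(112,232),(133,258),(444,73),(421,377)]: x=onz(p,u,.052 if 300<u[0]<400 else .018 if u[0]<300 else .072); print(u,x,R.T@(x-t))
E
```

```text
(325, 172) [0.6057 0.0566 0.052 ] [0.046  0.0013 0.1099]
(327, 296) [ 0.6143 -0.0343  0.052 ] [-0.0453  0.003   0.11  ]
(326, 234) [0.6098 0.0136 0.052 ] [0.0028 0.0021 0.11  ]
(112, 232) [ 0.4409 -0.0081  0.018 ] [-0.0061 -0.168   0.1439]
(133, 258) [ 0.4558 -0.0292  0.018 ] [-0.0282 -0.1547  0.1439]
(444, 73) [0.6684 0.1201 0.072 ] [0.1045 0.0686 0.0899]
(421, 377) [ 0.6876 -0.0849  0.072 ] [-0.1013  0.0722  0.0901]
```

Request:
send_rows(xyz=[[0.1,0.1,0.7],[0.2,0.2,2.5],[0.3,0.25,5],[0.3,0.25,7.5],[0.3,0.25,10],[0.3,0.25,11.8],[0.3,0.25,12.6],[0.3,0.25,12.7],[0.3,0.25,12.7]], delta_rot=[[0,0,-0.3],[0,0,-0.6],[0,0,-0.9],[0,0,-0.9],[0,0,-0.9],[0,0,-0.9],[0,0,-0.9],[0,0,-0.9],[0,0,-0.9]])

```text
t: 4.65
tcp_pos: [0.6107, 0.0154, 0.035]
eef_rot: [[-0.093, 0.996, 0.001], [0.996, 0.093, 0.0], [0.0, 0.001, -1.0]]
contact_force: [0.3, 0.8, 0.3]
opening: 0.471
grip_force: 0.0
```

Request:
send_rows(xyz=[[0,0,0],[0,0,0],[0,0,0],[0,0,0],[0,0,0],[0,0,0]], delta_rot=[[0,0,0],[0,0,0],[0,0,0],[0,0,0],[0,0,0],[0,0,0]], hand=0, grip_force=30)

```text
t: 5.4
tcp_pos: [0.6104, 0.0153, 0.035]
eef_rot: [[-0.093, 0.996, 0.001], [0.996, 0.093, -0.0], [-0.0, 0.001, -1.0]]
contact_force: [-1.7, -1.0, 5.9]
opening: 0.104
grip_force: 29.4
```

Request:
send_rows(xyz=[[0,-0.4,0],[0,-1.2,0],[0,-2.2,0],[0,-3.2,0],[0,-4.2,0],[0,-5.2,0],[0,-6.2,0],[0,-7.2,0],[0,-8.2,0],[0,-9.2,0],[0,-10,0],[0,-10.6,0],[0,-11,0],[0,-11.3,0],[0,-11.5,0],[0,-11.5,0]], delta_rot=[[0,0,0],[0,0,0],[0,0,0],[0,0,0],[0,0,0],[0,0,0],[0,0,0],[0,0,0],[0,0,0],[0,0,0],[0,0,0],[0,0,0],[0,0,0],[0,0,0],[0,0,0],[0,0,0]])

```text
t: 7.4
tcp_pos: [0.4957, 0.0055, 0.035]
eef_rot: [[-0.094, 0.996, 0.002], [0.996, 0.094, 0.001], [0.001, 0.002, -1.0]]
contact_force: [1.1, 1.2, 6.8]
opening: 0.101
grip_force: 29.9
```

Request:
send_rows(xyz=[[0,-0.2,0],[0,-0.4,0],[0,-0.5,0],[0,-0.5,0]], delta_rot=[[0,0,0],[0,0,0],[0,0,0],[0,0,0]])

```text
t: 7.9
tcp_pos: [0.491, 0.0051, 0.035]
eef_rot: [[-0.094, 0.996, 0.002], [0.996, 0.094, 0.001], [0.001, 0.002, -1.0]]
contact_force: [1.0, 1.8, 7.6]
opening: 0.104
grip_force: 29.9
```

Request:
send_rows(xyz=[[0,-0.2,0],[0,-0.4,0],[0,-0.4,0]], delta_rot=[[0,0,0],[0,0,0],[0,0,0]])

```text
t: 8.28
tcp_pos: [0.4869, 0.0048, 0.035]
eef_rot: [[-0.094, 0.996, 0.002], [0.996, 0.094, 0.001], [0.001, 0.002, -1.0]]
contact_force: [1.3, 1.8, 7.3]
opening: 0.105
grip_force: 29.9
```

Request:
send_rows(xyz=[[0,-0.2,0],[0,-0.4,0],[0,-0.4,0]], delta_rot=[[0,0,0],[0,0,0],[0,0,0]])

```text
t: 8.65
tcp_pos: [0.486, 0.0047, 0.035]
eef_rot: [[-0.094, 0.996, 0.007], [0.996, 0.094, 0.003], [0.002, 0.007, -1.0]]
contact_force: [6.7, 1.6, 2.1]
opening: 0.104
grip_force: 29.5
```

Request:
send_rows(xyz=[[0,-0.15,0],[0,-0.3,0],[0,-0.3,0]], delta_rot=[[0,0,0],[0,0,0],[0,0,0]])

```text
t: 9.02
tcp_pos: [0.486, 0.0048, 0.0351]
eef_rot: [[-0.094, 0.996, 0.012], [0.996, 0.094, 0.004], [0.003, 0.013, -1.0]]
contact_force: [12.1, 1.7, -3.5]
opening: 0.103
grip_force: 29.2
```

Request:
send_rows(xyz=[[0,0.3,0],[0,0.5,0],[0,0.5,0]], delta_rot=[[0,0,0],[0,0,0],[0,0,0]])

```text
t: 9.4
tcp_pos: [0.4859, 0.0047, 0.035]
eef_rot: [[-0.094, 0.996, 0.003], [0.996, 0.094, 0.002], [0.001, 0.003, -1.0]]
contact_force: [2.7, 2.1, 6.1]
opening: 0.101
grip_force: 30.2
```

Request:
send_rows(xyz=[[0,0,0],[0,0,0],[0,0,0],[0,0,0],[0,0,0]], delta_rot=[[0,0,0],[0,0,0],[0,0,0],[0,0,0],[0,0,0]], hand=4)

```text
t: 10.02
tcp_pos: [0.4845, 0.0035, 0.0342]
eef_rot: [[-0.093, 0.996, -0.0], [0.996, 0.093, -0.0], [-0.0, -0.0, -1.0]]
contact_force: [-0.8, -0.2, 0.5]
opening: 0.47
grip_force: 0.0
```

Request:
send_rows(xyz=[[0,0,-1],[0,0,-3],[0,0,-6],[0,0,-9],[0,0,-12],[0,0,-15],[0,0,-17.5],[0,0,-19],[0,0,-20],[0,0,-20],[0,0,-20]], delta_rot=[[0,0,0],[0,0,0],[0,0,0],[0,0,0],[0,0,0],[0,0,0],[0,0,0],[0,0,0],[0,0,0],[0,0,0],[0,0,0]])

```text
t: 11.4
tcp_pos: [0.4841, 0.0035, 0.2336]
eef_rot: [[-0.093, 0.996, -0.002], [0.996, 0.093, -0.0], [0.0, -0.002, -1.0]]
contact_force: [-0.1, 0.0, 0.3]
opening: 0.467
grip_force: 0.0
```

```bash
python3 - <<'E'
from h import *
np.set_printoptions(precision=4,suppress=True)
p=wrist(); print(p["s"]["tcp_pos"],p["s"]["eef_rot"],p["s"]["contact_force"]); cv2.imwrite("pics/w2.png",p["img"][:,:,::-1])
T=eyes.grab_frame("top"); S=eyes.grab_frame("scene")
for n,f in (("w",p),("T",T),("S",S)):
  for q,z in (("drawer_handle",.052),("stud_top",.035),("probe",.15)):
    for d in eyes.spot_in(f,q)[:2]: print(n,q,d["centre"],d["score"],onz(f,d["centre"],z))
E
```

```text
[0.4841 0.0035 0.2336] [[-0.0935  0.9956 -0.0016]
 [ 0.9956  0.0935 -0.    ]
 [ 0.0001 -0.0016 -1.    ]] [-0.1092  0.0073  0.3085]
w drawer_handle [455.0, 201.3] 0.86 [0.5979 0.0252 0.052 ]
w stud_top [446.9, 214.3] 0.53 [0.5992 0.0093 0.035 ]
w stud_top [510.5, 212.2] 0.36 [0.6577 0.0169 0.035 ]
w probe [445.7, 214.2] 0.41 [0.5572 0.0342 0.15  ]
T drawer_handle [302.8, 220.6] 0.66 [0.5643 0.0811 0.052 ]
T probe [200.4, 258.1] 0.62 [0.4731 0.2805 0.15  ]
S drawer_handle [299.6, 258.3] 0.96 [0.5928 0.0238 0.052 ]
S drawer_handle [371.2, 414.3] 0.6 [0.6331 0.3835 0.052 ]
S stud_top [293.5, 261.2] 0.51 [0.6031 0.013  0.035 ]
S stud_top [366.8, 217.2] 0.28 [ 0.3934 -0.0219  0.035 ]
S probe [419.9, 322.4] 0.79 [0.4996 0.3125 0.15  ]
```

View pics/w2.png

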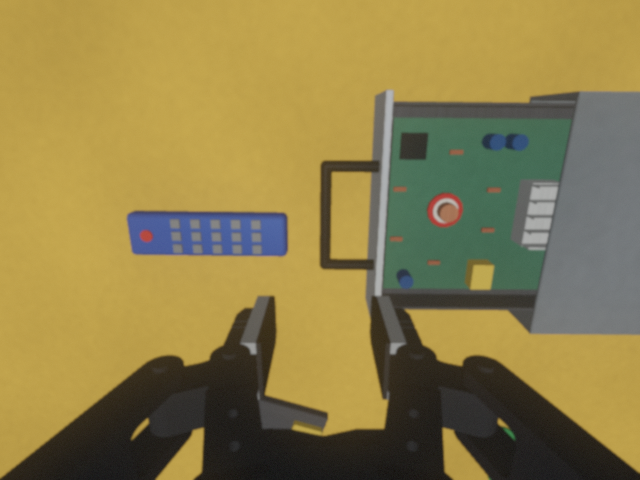

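The tray is out. The red ring is at (445,210), the copper stud top at about (449,213), and the bar runs from (326,164) to (326,267). Next I'll refine the stud position and the probe's top.

```bash
python3 - <<'E'
from h import *
np.set_printoptions(precision=4,suppress=True)
p=wrist(); im=p["img"]
a=im[180:245,410:485].astype(int); 
hsv=cv2.cvtColor(im,cv2.COLOR_RGB2HSV)[180:245,410:485]
m=((hsv[...,0]>3)&(hsv[...,0]<20)&(hsv[...,1]>80)&(hsv[...,1]<200)&(a[...,0]>90)).astype(np.uint8)
n,l,st,c=cv2.connectedComponentsWithStats(m)
for i in range(1,n):
  if st[i,4]>25: print("copper",c[i]+[410,180],st[i],onz(p,c[i]+[410,180],.035))
m=(((hsv[...,0]<=5)|(hsv[...,0]>170))&(hsv[...,1]>180)&(a[...,0]>90)).astype(np.uint8)
cs,_=cv2.findContours(m,0,2); k=max(cs,key=cv2.contourArea); e=cv2.fitEllipse(k); print("ring",e,onz(p,np.array(e[0])+[410,180],.026), a[33,39],a[30,36])
b=[onz(p,u,.052) for u in [(326,163),(326,267)]]; print(b,np.mean(b,0), np.mean(b,0)+.116*np.array([.9956,.0935,0]))
for n in("top","scene"):
  T=eyes.grab_frame(n); h=cv2.cvtColor(T["img"],cv2.COLOR_RGB2HSV)
  m=(((h[...,0]<=4)|(h[...,0]>174))&(h[...,1]>180)&(h[...,2]>70)).astype(np.uint8)
  if n=="top": sl=np.s_[235:285,170:240]
  else: sl=np.s_[295:345,400:445]
  q=T["img"][sl]; cv2.imwrite(f"pics/p_{n}.png",cv2.resize(q[:,:,::-1],None,fx=7,fy=7,interpolation=0))
ims=[cv2.imread(f"pics/p_{n}.png") for n in("top","scene")]; cv2.imwrite("pics/pp.png",np.hstack([i[:350] for i in ims]))
E
```

```text
copper [446.3469 211.4818] [ 16  12  36  35 467] [0.5994 0.0118 0.035 ]Traceback (most recent call last):
  File "<stdin>", line 11, in <module>
ValueError: max() iterable argument is empty
```

Request:
send_rows(xyz=[[1,0,-0.3],[3.5,0.2,-0.8],[7.5,0.5,-1.6],[11.5,0.8,-1.6],[15.5,1.1,-1.6],[19.5,1.4,-1.6],[23.5,1.7,-1.6],[26.5,1.9,-1.6],[28.5,2.1,-1.6],[29.2,2.1,-1.6],[29.2,2.1,-1.6],[29.2,2.1,-1.6]], delta_rot=[[0,0,0],[0,0,0],[0,0,0],[0,0,0],[0,0,0],[0,0,0],[0,0,0],[0,0,0],[0,0,0],[0,0,0],[0,0,0],[0,0,0]])

```text
t: 13.55
tcp_pos: [0.4786, 0.2948, 0.2503]
eef_rot: [[-0.092, 0.996, 0.0], [0.996, 0.092, -0.001], [-0.001, -0.0, -1.0]]
contact_force: [-0.2, -0.2, -0.5]
opening: 0.47
grip_force: 0.0
```

```bash
python3 - <<'E'
from h import *
np.set_printoptions(precision=4,suppress=True)
p=wrist(); print(p["s"]["tcp_pos"],p["s"]["eef_rot"]); cv2.imwrite("pics/w3.png",p["img"][:,:,::-1])
print([ (d["centre"],d["score"]) for d in eyes.spot_in(p,"probe")])
E
```

```text
[0.4786 0.2948 0.2503] [[-0.0916  0.9958  0.    ]
 [ 0.9958  0.0916 -0.0011]
 [-0.0011 -0.0001 -1.    ]]
[([322.3, 222.3], 0.9), ([564.7, 394.7], 0.33)]
```

View pics/w3.png

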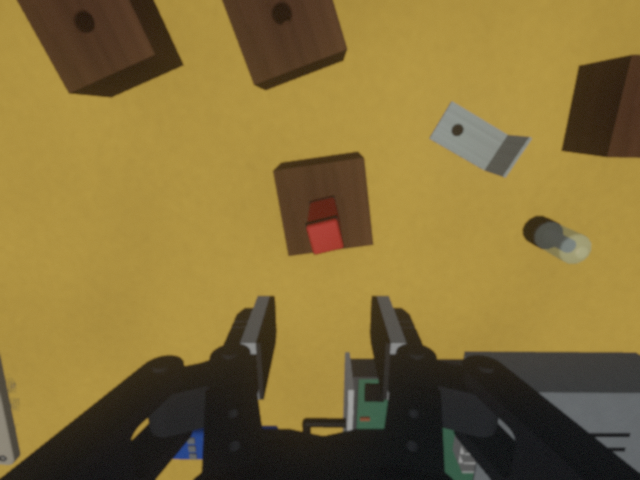

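The probe's top face is the bright red square at about (325,236), between the fingers and turned about 9°.

```bash
python3 - <<'E'
from h import *
np.set_printoptions(precision=4,suppress=True)
p=wrist(); im=p["img"]; s=im[190:262,295:352].astype(int)
m=((s[...,0]>140)&(s[...,1]<90)).astype(np.uint8); print(s[46,30],s[15,25],m.sum())
k=max(cv2.findContours(m,0,2)[0],key=cv2.contourArea); r=cv2.minAreaRect(k); print(r)
R=np.array(p["s"]["eef_rot"]);t=np.array(p["s"]["tcp_pos"])
w=np.array([onz(p,q+[295,190],.15) for q in cv2.boxPoints(r)]); loc=(w-t)@R
print(w.mean(0),loc.mean(0)); e=np.diff(loc[:,:2],axis=0); print(np.linalg.norm(e,axis=1),np.degrees(np.arctan2(e[:,1],e[:,0])))
# holder top corners
h=np.array([onz(p,q,.065) for q in [(275,170),(362,154),(372,243),(289,254)]]); l=(h-t)@R; print(h.mean(0),l,l.mean(0))
E
```

```text
[167  64  52] [94 39 22] 832
((29.352941513061523, 47.411766052246094), (28.619203567504883, 29.589345932006836), 75.96376037597656)
[0.4793 0.2982 0.15  ] [0.0032 0.0009 0.1004]
[0.0199 0.0202 0.0203] [  75.4471  165.8365 -104.9174]
[0.4794 0.3    0.065 ] [[ 0.0375 -0.0416  0.1853]
 [ 0.0511  0.0332  0.1853]
 [-0.029   0.045   0.1854]
 [-0.0398 -0.0316  0.1854]] [0.005  0.0012 0.1853]
```

```bash
python3 - <<'E'
from h import *
im=cv2.imread("pics/w3.png")[205:265,290:360]; cv2.imwrite("pics/z.png",cv2.resize(im,None,fx=9,fy=9,interpolation=cv2.INTER_CUBIC))
E
```

```text
(no output)
```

View pics/z.png

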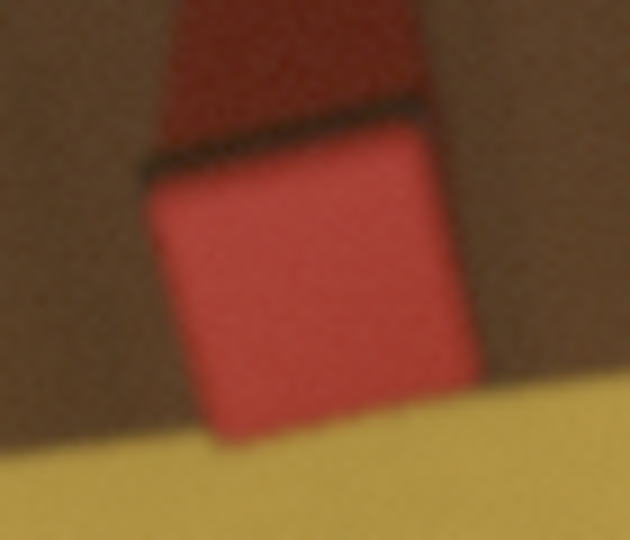

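Request:
send_rows(xyz=[[0.1,0,0.3],[0.2,0.1,1],[0.35,0.1,2.5],[0.35,0.1,5],[0.35,0.1,7.5],[0.35,0.1,10],[0.35,0.1,12.2],[0.35,0.1,13.8],[0.35,0.1,14.6],[0.35,0.1,14.9],[0.35,0.1,14.9],[0.35,0.1,14.9]], delta_rot=[[0,0,-4],[0,0,-9],[0,0,-14.2],[0,0,-14.2],[0,0,-14.2],[0,0,-14.2],[0,0,-14.2],[0,0,-14.2],[0,0,-14.2],[0,0,-14.2],[0,0,-14.2],[0,0,-14.2]])

```text
t: 15.2
tcp_pos: [0.4793, 0.3001, 0.1019]
eef_rot: [[-0.335, 0.942, 0.001], [0.942, 0.335, 0.001], [0.0, 0.001, -1.0]]
contact_force: [0.4, -0.0, -0.1]
opening: 0.463
grip_force: 0.0
```

Request:
send_rows(xyz=[[0,0,0],[0,0,0],[0,0,0],[0,0,0],[0,0,0],[0,0,0]], delta_rot=[[0,0,0],[0,0,0],[0,0,0],[0,0,0],[0,0,0],[0,0,0]], hand=0, grip_force=50)

```text
t: 15.95
tcp_pos: [0.4792, 0.3001, 0.1018]
eef_rot: [[-0.335, 0.942, 0.001], [0.942, 0.335, 0.0], [0.0, 0.001, -1.0]]
contact_force: [-0.3, 0.5, 6.0]
opening: 0.252
grip_force: 49.2
```

Request:
send_rows(xyz=[[0,0,-0.3],[0,0,-1],[0,0,-2],[0,0,-3.5],[0,0,-5],[0,0,-6.5],[0,0,-8],[0,0,-9],[0,0,-9.7],[0,0,-10],[0,0,-10],[0,0,-10]], delta_rot=[[0,0,0],[0,0,0],[0,0,0],[0,0,0],[0,0,0],[0,0,0],[0,0,0],[0,0,0],[0,0,0],[0,0,0],[0,0,0],[0,0,0]])

```text
t: 17.45
tcp_pos: [0.4787, 0.2997, 0.2009]
eef_rot: [[-0.335, 0.942, -0.001], [0.942, 0.335, -0.0], [-0.0, -0.001, -1.0]]
contact_force: [1.2, -0.9, -1.1]
opening: 0.254
grip_force: 48.8
```

```bash
python3 - <<'E'
from h import *
np.set_printoptions(precision=4,suppress=True)
p=wrist(); T=eyes.grab_frame("top"); S=eyes.grab_frame("scene"); print(p["s"]["tcp_pos"],p["s"]["eef_rot"],p["s"]["contact_force"])
for n,f in (("w",p),("S",S),("T",T)):
  for q in ("probe","probe_tip"): print(n,q,[(d["centre"],round(d["score"],2)) for d in eyes.spot_in(f,q)[:2]])
R=np.array(S["R"]);x=R@(np.array(p["s"]["tcp_pos"]))+S["t"]; x=np.array(S["camera_matrix"])@x; c=(x[:2]/x[2]).astype(int); print(c)
a=cv2.resize(S["img"][c[1]-50:c[1]+60,c[0]-55:c[0]+55],(550,550)); cv2.imwrite("pics/a.png",a[:,:,::-1]); cv2.imwrite("pics/w4.png",p["img"][:,:,::-1])
b=p["img"][120:480,200:440]; 
cv2.imwrite("pics/ab.png",np.hstack([cv2.resize(a,(400,400)),cv2.resize(b,(267,400))])[:,:,::-1])
E
```

```text
[0.4787 0.2997 0.2009] [[-0.3349  0.9423 -0.0007]
 [ 0.9423  0.3349 -0.0005]
 [-0.0002 -0.0008 -1.    ]] [ 1.1781 -0.8804 -1.0735]
w probe [([320.2, 352.8], 0.88)]
w probe_tip [([320.6, 356.0], 0.55)]
S probe [([424.0, 308.3], 0.47), ([301.0, 389.6], 0.24)]
S probe_tip [([422.0, 307.0], 0.61)]
T probe []
T probe_tip []
[430 296]
```

View pics/ab.png

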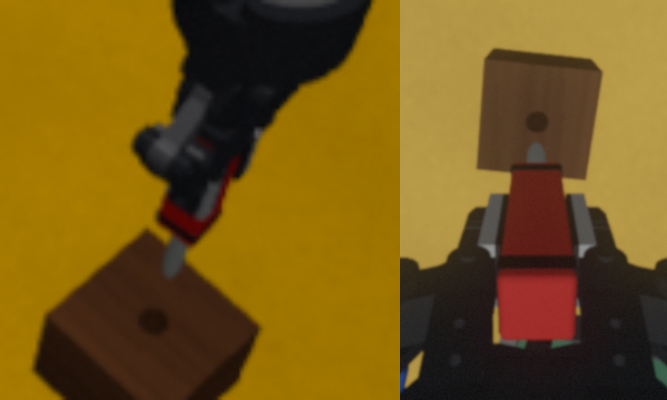

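The probe is held, clear of its hole at crop (537,120), and its steel tip shows at wrist pixel about (323,248). I'll measure the tip in the tool frame and compute the move.

```bash
python3 - <<'E'
from h import *
np.set_printoptions(precision=4,suppress=True)
p=wrist(); im=p["img"]; g=cv2.cvtColor(im,cv2.COLOR_RGB2HSV)
s=g[235:270,308:338]; m=((s[...,1]<70)&(s[...,2]>50)).astype(np.uint8)
print(cv2.connectedComponentsWithStats(m)[2:])
print(im[238:270:2,323].tolist())
t=np.array(p["s"]["tcp_pos"]);R=np.array(p["s"]["eef_rot"])
for u in [(323,247),(323,249),(323,251)]:
  print(u,[(R.T@(onz(p,u,t[2]-d)-t)) for d in (.084,.087)])
# top handle corners in this picture: z top = tip+.135 
f=lambda a:(200+(a[0]-400)*240/267,120+a[1]*.9)
for a in [(498,270),(577,270),(499,338),(576,340)]:
  print(R.T@(onz(p,f(a),t[2]-.087+.135)-t))
# bottom shoulder
for a in [(511,165),(561,165)]: print(R.T@(onz(p,f(a),t[2]-.087+.05)-t))
E
```

```text
(array([[  0,   0,  30,  35, 808],
       [  6,  13,  17,  18, 242]], dtype=int32), array([[14.6337, 15.2611],
       [14.0537, 22.8058]]))
[[61, 41, 25], [78, 54, 36], [84, 59, 41], [81, 56, 37], [83, 60, 40], [80, 71, 61], [80, 79, 73], [82, 81, 74], [83, 82, 78], [84, 83, 77], [84, 83, 77], [83, 83, 78], [82, 83, 76], [86, 84, 79], [87, 62, 54], [60, 29, 19]]
(323, 247) [array([0.0021, 0.0002, 0.084 ]), array([0.001 , 0.0002, 0.087 ])]
(323, 249) [array([0.0007, 0.0002, 0.084 ]), array([-0.0003,  0.0002,  0.087 ])]
(323, 251) [array([-0.0006,  0.0002,  0.084 ]), array([-0.0017,  0.0002,  0.087 ])]
[ 0.0115 -0.01   -0.048 ]
[ 0.0115  0.0109 -0.048 ]
[-0.0109 -0.0103 -0.048 ]
[-0.0116  0.0113 -0.048 ]
[ 0.0066 -0.0117  0.037 ]
[0.0066 0.0114 0.037 ]
```

Request:
send_rows(xyz=[[-1,0.1,-0.3],[-3.5,0.2,-0.5],[-7,0.5,-0.5],[-11,0.7,-0.5],[-15,1,-0.5],[-19,1.2,-0.5],[-23,1.5,-0.5],[-26.5,1.7,-0.5],[-29,1.9,0],[-30.4,2,1],[-30.9,2,2.5],[-30.9,2,4],[-30.9,2,5.3],[-30.9,2,5.9],[-30.9,2,5.9],[-30.9,2,5.9]], delta_rot=[[0,0,0],[0,0,0],[0,0,0],[0,0,0],[0,0,0],[0,0,0],[0,0,0],[0,0,0],[0,0,0],[0,0,0],[0,0,0],[0,0,0],[0,0,0],[0,0,0],[0,0,0],[0,0,0]])

```text
t: 19.95
tcp_pos: [0.6016, 0.0157, 0.1428]
eef_rot: [[-0.335, 0.942, 0.001], [0.942, 0.335, 0.0], [-0.0, 0.001, -1.0]]
contact_force: [-0.9, -0.0, -0.6]
opening: 0.25
grip_force: 48.8
```

```bash
python3 - <<'E'
from h import *
np.set_printoptions(precision=4,suppress=True)
p=wrist(); S=eyes.grab_frame("scene"); print(p["s"]["tcp_pos"],p["s"]["eef_rot"],p["s"]["contact_force"])
cv2.imwrite("pics/w5.png",p["img"][:,:,::-1])
R=np.array(S["R"]);t=np.array(p["s"]["tcp_pos"]);x=R@(t-[0,0,.087])+S["t"]; x=np.array(S["camera_matrix"])@x; c=(x[:2]/x[2]).astype(int); print(c)
a=cv2.resize(S["img"][c[1]-25:c[1]+25,c[0]-25:c[0]+25],(400,400),interpolation=2)
b=cv2.resize(p["img"][190:290,270:370],(400,400),interpolation=2)
cv2.imwrite("pics/ab2.png",np.hstack([a,b])[:,:,::-1])
E
```

```text
[0.6016 0.0157 0.1428] [[-0.3351  0.9422  0.001 ]
 [ 0.9422  0.3351  0.0001]
 [-0.0002  0.001  -1.    ]] [-0.9308 -0.0472 -0.5969]
[294 256]
```

View pics/ab2.png

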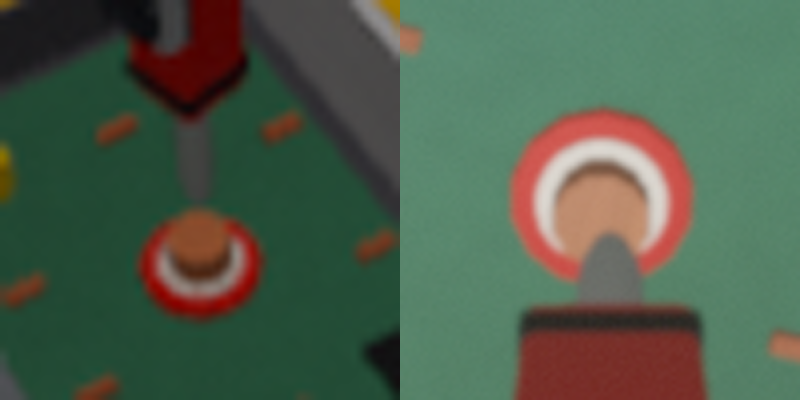

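```bash
python3 - <<'E'
from h import *
np.set_printoptions(precision=4,suppress=True)
p=wrist(); S=eyes.grab_frame("scene"); t=np.array(p["s"]["tcp_pos"]);R=np.array(p["s"]["eef_rot"])
L=lambda x:R.T@(x-t)
stud=(320.4,244.5); tip=(322.25,248.2)
print("wrist stud",L(onz(p,stud,.035)),onz(p,stud,.035)); 
for d in(.084,.087,.09):print("tip+edge",d,L(onz(p,tip,t[2]-d)))
ring=(270+201/4,190+196/4); print("ring",L(onz(p,ring,.028)))
s=lambda a:(269+a[0]/8,231+a[1]/8)
print("scene stud",L(onz(S,s((199,238)),.035)))
for a in (198,203,208): print("scene tip",a,L(onz(S,s((200,a)),t[2]-.087)))
print("tri stud",L(tri((p,stud),(S,s((199,238))))), "tri tip", L(tri((p,tip),(S,s((200,203))))))
E
```

```text
wrist stud [-0.0043 -0.0016  0.1079] [0.6017 0.0109 0.035 ]
tip+edge 0.084 [ 0.0013 -0.0002  0.084 ]
tip+edge 0.087 [ 0.0002 -0.0003  0.087 ]
tip+edge 0.09 [-0.0008 -0.0003  0.09  ]
ring [-0.0025 -0.0018  0.1149]
scene stud [-0.0031 -0.001   0.1079]
scene tip 198 [-0.0008 -0.0004  0.087 ]
scene tip 203 [0.0004 0.0008 0.087 ]
scene tip 208 [0.0015 0.002  0.087 ]
tri stud [-0.0044 -0.0018  0.1096] tri tip [-0.0006 -0.0002  0.0889]
```

Request:
send_rows(xyz=[[-0.1,-0.05,0.2],[-0.2,-0.1,0.6],[-0.2,-0.13,1],[-0.2,-0.13,1.3],[-0.2,-0.13,1.5],[-0.2,-0.13,1.6],[-0.2,-0.13,1.6],[-0.2,-0.13,1.6]], delta_rot=[[0,0,0],[0,0,0],[0,0,0],[0,0,0],[0,0,0],[0,0,0],[0,0,0],[0,0,0]])

```text
t: 21.15
tcp_pos: [0.6008, 0.0131, 0.1264]
eef_rot: [[-0.335, 0.942, 0.0], [0.942, 0.335, 0.0], [-0.0, 0.0, -1.0]]
contact_force: [-0.8, -0.8, 0.2]
opening: 0.249
grip_force: 48.8
```

```bash
python3 - <<'E'
from h import *
np.set_printoptions(precision=4,suppress=True)
p=wrist(); S=eyes.grab_frame("scene"); print(p["s"]["tcp_pos"],p["s"]["eef_rot"],p["s"]["contact_force"])
a=cv2.resize(S["img"][231:281,269:319],(400,400),interpolation=2)
b=cv2.resize(p["img"][190:290,270:370],(400,400),interpolation=2)
cv2.imwrite("pics/ab3.png",np.hstack([a,b])[:,:,::-1])
E
```

```text
[0.6008 0.0131 0.1264] [[-0.3348  0.9423  0.0003]
 [ 0.9423  0.3348  0.    ]
 [-0.0001  0.0003 -1.    ]] [-0.7892 -0.8219  0.2318]
```

View pics/ab3.png

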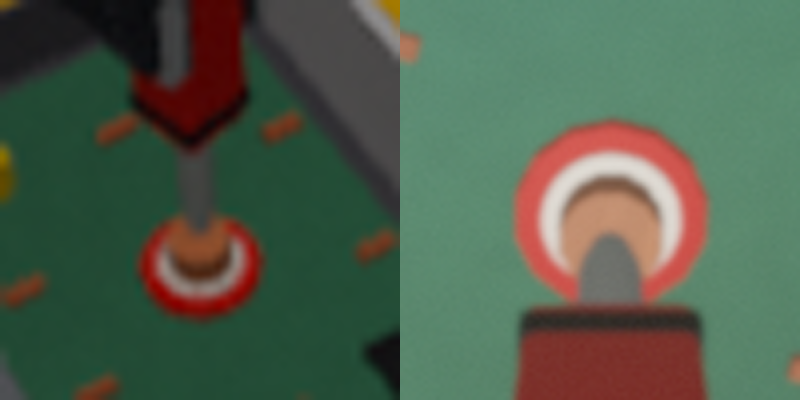

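Both views show the tip centred over the stud: the scene tip is at (200,232) against the stud at (199,238), with about 4 mm still to go. I'll descend gently, watching the force.

Request:
send_rows(xyz=[[0,0,0.1],[0,0,0.2],[0,0,0.3],[0,0,0.4],[0,0,0.45],[0,0,0.5],[0,0,0.5],[0,0,0.5]], delta_rot=[[0,0,0],[0,0,0],[0,0,0],[0,0,0],[0,0,0],[0,0,0],[0,0,0],[0,0,0]])

```text
t: 22.25
tcp_pos: [0.6006, 0.013, 0.1214]
eef_rot: [[-0.335, 0.942, -0.0], [0.942, 0.335, -0.0], [-0.0, -0.0, -1.0]]
contact_force: [0.0, -0.1, -0.4]
opening: 0.254
grip_force: 48.9
```

Request:
send_rows(xyz=[[0,0,0.05],[0,0,0.1],[0,0,0.15],[0,0,0.15],[0,0,0.15],[0,0,0.15]], delta_rot=[[0,0,0],[0,0,0],[0,0,0],[0,0,0],[0,0,0],[0,0,0]])

```text
t: 23.0
tcp_pos: [0.6007, 0.0131, 0.1199]
eef_rot: [[-0.335, 0.942, 0.0], [0.942, 0.335, 0.0], [0.0, 0.0, -1.0]]
contact_force: [-1.7, -0.9, 1.9]
opening: 0.256
grip_force: 49.0
```

Request:
send_rows(xyz=[[0,0,0.05],[0,0,0.1],[0,0,0.15],[0,0,0.15],[0,0,0.15],[0,0,0.15]], delta_rot=[[0,0,0],[0,0,0],[0,0,0],[0,0,0],[0,0,0],[0,0,0]])

```text
t: 23.75
tcp_pos: [0.6007, 0.0131, 0.1183]
eef_rot: [[-0.335, 0.942, 0.0], [0.942, 0.335, 0.0], [0.0, 0.0, -1.0]]
contact_force: [-0.2, -0.2, 1.7]
opening: 0.251
grip_force: 49.0
```

```bash
cat > f.py <<'E'
from h import *
F=[]
for i in range(10):
    eyes.grab_frame("top"); s=status.sense(); F.append([*s["contact_force"],*s["tcp_pos"]])
F=np.array(F); print(s["t"],F.mean(0).round(4),F.std(0).round(4))
E
python3 f.py
```

```text
24.25 [-0.9345 -0.2763  1.9649  0.6007  0.0131  0.1183] [0.4664 0.5139 0.5071 0.     0.     0.    ]
```

Request:
send_rows(xyz=[[0,0,0.05],[0,0,0.1],[0,0,0.14],[0,0,0.14],[0,0,0.14],[0,0,0.14]], delta_rot=[[0,0,0],[0,0,0],[0,0,0],[0,0,0],[0,0,0],[0,0,0]])

```text
t: 25.0
tcp_pos: [0.6007, 0.0131, 0.117]
eef_rot: [[-0.335, 0.942, 0.0], [0.942, 0.335, -0.0], [-0.0, 0.0, -1.0]]
contact_force: [-0.3, 0.1, 2.0]
opening: 0.252
grip_force: 49.1
```

```bash
python3 f.py; python3 - <<'E'
from h import *
p=wrist(); S=eyes.grab_frame("scene")
a=cv2.resize(S["img"][231:281,269:319],(400,400),interpolation=2)
b=cv2.resize(p["img"][190:290,270:370],(400,400),interpolation=2)
cv2.imwrite("pics/ab4.png",np.hstack([a,b])[:,:,::-1])
E
```

```text
25.5 [-0.9378 -0.1333  2.8382  0.6007  0.0131  0.117 ] [0.4642 0.4568 0.6017 0.     0.     0.    ]
```

View pics/ab4.png

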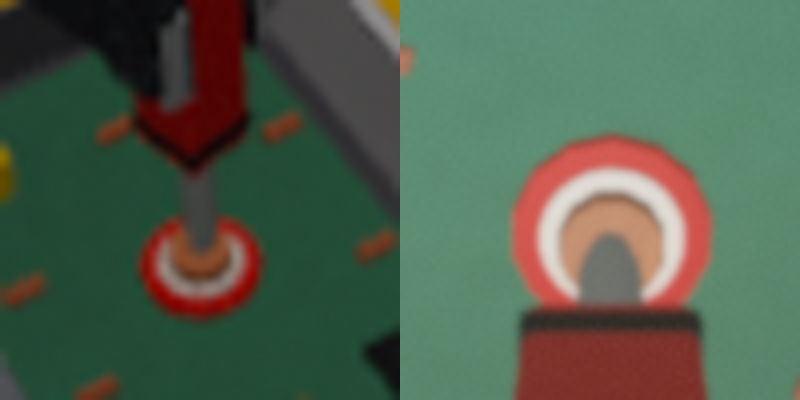

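The stud has sunk about halfway (roughly 3.3 N net), the tip is centred at (200,245) in the scene crop, and the ring hasn't moved, so the tray is still fully out. Handing in.

```bash
python3 -c "
from bench import job_done; print(job_done())"
```

```text
the job is handed in; nothing more can be done
None
```

I handed the job in at about 26 s with the tray out at its stop and the probe held upright on the middle of the stud, pressed about halfway at roughly 3.3 N; no verdict came back.

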